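# Clamp a serving-board blank in the sanding jig with its two cam levers

## Task

Clamp the board in the sanding jig: with a fingertip, push the two cam levers outward, each round as far as it goes, so that the cams press the board squarely and firmly up against the fence, then move clear. Only push the levers: do not touch the board itself, do not lift anything, and leave the tape measure, hammer and cork block where they are.

Things in the scene. Friction and masses are not known exactly. Their poses are not given: they have to be found in the camera images.
- jig: the sanding jig: a plywood base plate 310 x 440 x 12 mm lying fixed on the table (its top is 12 mm above the table). Origin on the table surface, 20 mm towards the fence from the middle of the plate; +x points across the plate to the fence, +y to the 'left' cam, z up. The plate spans x -175..+135 mm, y -220..+220 mm
- fence: straight wooden strip 28 x 360 x 26 mm fixed on the jig's plate, along the jig's y. Origin at plate-top height in the middle of the face that looks at the board; its x is the jig's +x, so that face is its x = 0 plane
- left_cam (a joint): turn of the left cam lever about its upright pivot: 0 = fully open, the lever points along the jig's -x (away from the fence); grows as the lever swings outward, clockwise seen from above, to 1.5 rad at its end stop, where the lever points nearly along the jig's +y. Stiff: it stays wherever it is left, and takes 1 to 3 N at the outer part of the lever to turn, rising to 6 to 12 N over the last 0.12 rad, where the cam squeezes the board on the fence
- right_cam (a joint): the same for the right cam lever, mirrored: 0 = fully open, pointing along the jig's -x; grows as it swings outward, counter-clockwise seen from above, to 1.5 rad at its end stop, nearly along the jig's -y
- left_pivot (a point): left cam's pivot, at the height of the plate's top: jig x -45 mm, y +85 mm. An eccentric wooden disc (52 mm across, centre 13 mm off the pivot, up to 23 mm above the plate) turns on it, with a lever bar; a steel bolt head stands on it up to 41 mm above the plate
- right_pivot (a point): right cam's pivot, the same, at jig x -45 mm, y -85 mm
- left_tip (a point): outer end of the left lever, 110 mm from the pivot. The lever is a dark wooden bar 16 mm wide with a 22 mm round end, its underside 15 mm and its top 31 mm above the plate; this point is at mid-height of the bar, so its pivot-to-tip line gives the lever's direction
- right_tip (a point): outer end of the right lever, the same
- board: the loose wooden serving-board blank lying flat on the plate between the cams and the fence: 85 x 240 x 20 mm with a 36 mm wide handle stub reaching to 206 mm from its middle on its +y side. Origin at the centre of the rectangle's underside; x across it (towards the fence), z up. It starts 3 to 9 mm short of the fence; the cams push it there
- edge_left (a point): point on the board's edge that faces the fence, 110 mm from its middle towards the left, at mid-thickness
- edge_right (a point): point on the board's edge that faces the fence, 110 mm from its middle towards the right, at mid-thickness
- tape: bystander: black tape measure 48 x 44 x 28 mm lying on the plate between the two cams. Origin at the centre of its underside
- hammer: bystander: hammer lying on the table to the left of the jig, about 0.3 m long along its x. Origin on its underside
- cork: bystander: cork sanding block 100 x 55 x 32 mm on the table to the right of the jig. Origin at the centre of its underside

How it is judged:
By the outcome, as a careful person would: the job done as asked, in the order asked, and still so for the second after the job is handed in, with the robot touching nothing.
It also fails if it takes over 61 s, if anything falls off the work surface, if the arm or the gripper's body presses on something with over 40 N, if the wrist force passes 120 N, or if a joint passes its speed limit or range.

## Robot

A 7-joint arm with a two-finger parallel gripper is mounted at the origin on the work surface. World frame = base frame: x ahead of the robot, y to its left, z up, the work surface at z = 0. Lengths are in m, angles in rad, forces in N, time in s.
With the tool pointing down it reaches from about 0.425 to 0.975 m from the base axis. Payload 16.7 kg.
Tool frame: the origin (TCP) lies at the very end of the fingers, on their centre line; the grasp point (between the pads) lies 19 mm behind it (r.grasp_offset is the distance from the TCP to the grasp point, in m); z points along the fingers, y is the line along which they close (so a half turn about z gives the same grasp; the last joint's range is limited). The gripper opens to 85 mm and grips with 20 to 120 N. Pads are 22 mm wide; open, the fingers measure 114 mm over their backs; the gripper's body (76 mm by 85 mm) begins 54 mm behind the grasp point. The pads swing forward as they close: fully open they stand 13 mm farther back than shut.
Start: joints at [-1.262, 0.426, 0.074, 1.606, -0.034, 1.111, -0.067], TCP at [0.298, 0.605, 0.198] pointing down, gripper open.
Joint ranges: [-2.85, 2.85], [-0.5, 2.14], [-1.23, 1.37], [0.21, 2.46], [-1.02, 4.16], [0.16, 2.05], [-2.73, 2.73]. Speed limits (rad/s): [1.89, 1.89, 2.39, 2.39, 3.01, 3.01, 3.01].

## Interface

Orientations are given as [roll, pitch, yaw] about the fixed x, y, z axes, in that order (R = Rz(yaw) Ry(pitch) Rx(roll)).
In Python, from cell import r, eyes, job gives the robot as it stands.
- The arm moves only by the tool arm_command, never from a script. Its argument "plan" is one flat list of numbers, 7 for each row, row after row: the opening, from 0 (shut) to 1 (fully open), then the shift along the tool's x, y, z scaled (see below), then the turn, a rotation vector about the tool's x, y, z scaled (see below). A call has 1 to 8 rows; each row is the pose to reach, as a shift and turn from the pose commanded when the call began, along the tool's axes at that moment; what a row does not reach only later rows make up. The controller multiplies each number of a shift by 0.2 m and each number of a turn by 45 degrees. A row lasts 1/12 s, in which the tool goes at most 41.7 mm and 7.16 degrees, less where a joint would pass 70% of its speed; a pose out of reach is approached as far as the arm can. A call with a number of a shift or a turn outside -1 to 1 is refused whole. A call with a gripper value outside its range is refused whole. The fingers move at their own pace and stop on an object; "force" is the grip in N (left out, the last holds). Time passes only in rows, so rows that repeat a pose let the fingers close. It gives the time, the measured TCP pose, the force, the opening and the grip force at its end, in the units of the state.
- r.sense(): the state, without advancing time (a new reading comes with each control period).
- eyes.get_image(name): name is "scene" or "top" or "wrist"; returns a dict with "frame" (420x560x3 uint8, red, green, blue), "K" (3x3 intrinsics, pixels), "distortion" ([k1, k2, p1, p2, k3] as OpenCV has them; the pictures are not rectified), "camera_from_world" (4x4, takes a point from world to camera coordinates); the wrist camera has in their place "T_tool_cam" (4x4, takes a point from camera to tool coordinates, whose origin is the TCP and whose axes are the flange's). Camera axes: x right, y down, z forward; pixel columns grow to the right and rows downward; lengths in m; the calibration is good to about 2 mm. A picture is of the moment at which its call begins: read the wrist's pose just before it. There is no depth.
- job.close_job(): hands the job in; it is judged then, once.
The state is a dict: "t": time; "joint_positions": joint angles; "dq": joint speeds; "tau": joint torques, N m; "ee_pos": TCP position; "eef_rot": TCP orientation; "wrist_force": force on the tool from outside, world axes, zero at the start; "torque": the same for the moment, N m; "width": finger opening in m; "gripper_force": force on a finger pad.
Only numpy, scipy, OpenCV 4.12 (cv2) and the standard library are available. Lean on these libraries where they do the work, as an engineer would, in place of code of your own. Each camera call takes 0.05 s, during which the arm holds its last target. There are 200 camera calls.

## Working session

There is one attempt and no reset: what is moved stays moved. The work goes in short steps, Python scripts to look and compute and a tool call to move; the robot and the scene stay as the last step left them, time stands still between calls to the robot, and variables do not carry over. Pictures are saved under pics/ and viewed, at most 10 in all, crops included, and the job is handed in when it is done.

Besides the shell and the picture viewer there is one more tool, called after "Emit:" as name(argument=value, ...), one argument or row to a line, values as JSON. arm_command: Moves the arm, as the interface text tells. Shifts and turns lie within -1 to 1; 1 stands for 0.2 m of shift or 45 degrees of turn. Its arguments: {"type":"object","properties":{"plan":{"type":"array","items":{"type":"number"}},"force":{"type":"number"}},"required":["plan"]}

```bash
mkdir -p pics; python3 - <<'E'
from cell import r,eyes,job
import cv2
s=r.sense();print(s['t'],s['ee_pos'],s['eef_rot'],s['width'])
for n in('top','scene'):
    d=eyes.get_image(n);cv2.imwrite(f'pics/{n}0.png',cv2.resize(d['frame'][:,:,::-1],None,fx=1.42,fy=1.42,interpolation=cv2.INTER_CUBIC))
    print(n,d['K'],d['distortion'],d['camera_from_world'])
E
```

```text
0.0 [0.29817453 0.60507949 0.19751626] [-3.14031588e+00  9.01571710e-05  2.68375363e+00] 0.08547812337427811
top [[458.36787472   0.         276.95807216]
 [  0.         458.36787472 208.110253  ]
 [  0.           0.           1.        ]] [-0.1366841  0.         0.         0.         0.       ] [[-0.01973207 -0.99977343 -0.00798344  0.04937107]
 [-0.98987775  0.02065798 -0.14041115  0.58699023]
 [ 0.14054426  0.00513203 -0.9900611   1.20928977]
 [ 0.          0.          0.          1.        ]]
scene [[522.2776717    0.         282.3458476 ]
 [  0.         522.2776717  209.41582854]
 [  0.           0.           1.        ]] [-0.09487013  0.          0.          0.          0.        ] [[ 0.57917447  0.81518182  0.00596056 -0.37816402]
 [ 0.69102078 -0.48705457 -0.53410499 -0.36160469]
 [-0.43248956  0.31345884 -0.84539715  1.71935198]
 [ 0.          0.          0.          1.        ]]
```

View pics/top0.png

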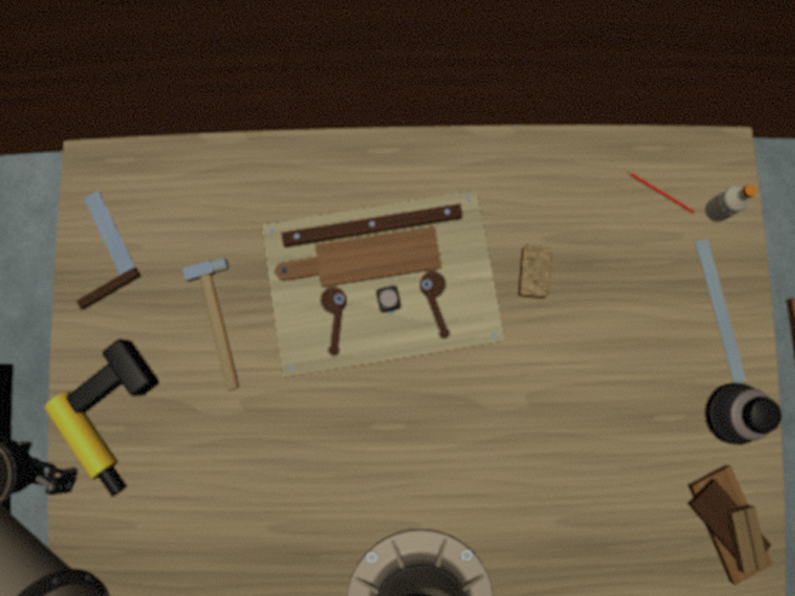

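View pics/scene0.png

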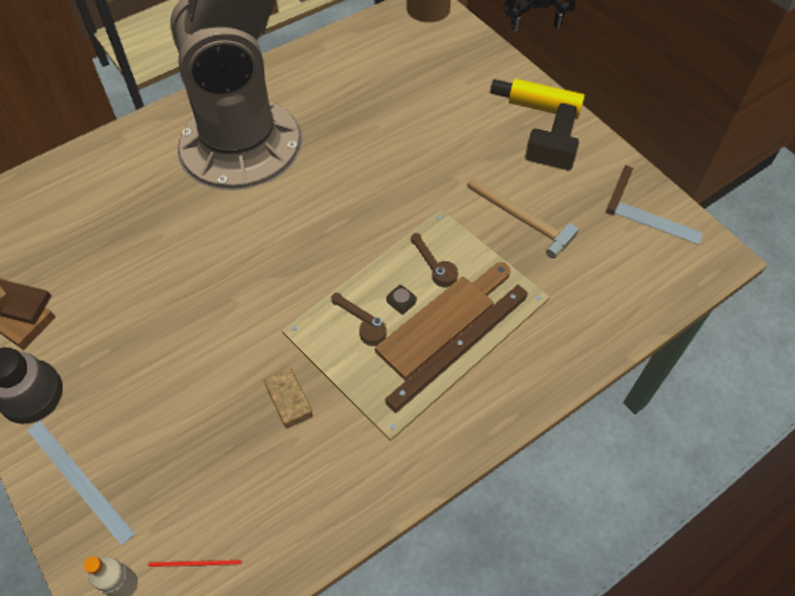

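The top view shows the plate corners at (263,225), (474,194), (503,340) and (284,376). The bolts are at (340,298) and (427,284), and the lever tips at (334,351) and (445,334). The scene view agrees, with the tape between the cams.

```bash
cat >h.py <<'E'
import numpy as np,cv2
from scipy.optimize import least_squares
def proj(d,P):
    T=d['camera_from_world'];return cv2.projectPoints(np.array(P,float),cv2.Rodrigues(T[:3,:3])[0],T[:3,3],d['K'],np.array(d['distortion']))[0][:,0]
def jw(p,P):
    c,s=np.cos(p[2]),np.sin(p[2]);P=np.array(P,float);return np.c_[p[0]+c*P[:,0]-s*P[:,1],p[1]+s*P[:,0]+c*P[:,1],P[:,2]]
def pix(d,uv,z):
    T=d['camera_from_world'];n=cv2.undistortPoints(np.array(uv,float).reshape(-1,1,2),d['K'],np.array(d['distortion']))[:,0]
    R=T[:3,:3].T;o=-R@T[:3,3];v=np.c_[n,np.ones(len(n))]@R.T
    return o+v*((z-o[2])/v[:,2])[:,None]
E
python3 - <<'E'
from cell import eyes
from h import *
C=[[.135,.22,.012],[.135,-.22,.012],[-.175,-.22,.012],[-.175,.22,.012]]
B=[[-.045,.085,.053],[-.045,-.085,.053]]
top=eyes.get_image('top');sc=eyes.get_image('scene')
k=1.42
ut=np.array([(263,225),(474,194),(503,340),(284,376),(340,298),(427,284)])/k
us=np.array([(548,297),(390,439),(283,331),(441,211),(440,270),(377,321)])/k
f=lambda p:np.r_[proj(top,jw(p,C+B))-ut,proj(sc,jw(p,C+B))-us].ravel()
s=least_squares(f,[.6,0,0]);p=s.x;print(p,np.round(s.fun.reshape(-1,2),1).tolist())
np.save('jig.npy',p)
w=np.r_[pix(top,np.array([(334,351),(445,334),(388,298)])/k,.036),pix(sc,np.array([(416,238),(336,298)])/k,.036)]
c,si=np.cos(p[2]),np.sin(p[2])
print('world',w.round(3),'jig',((w[:,:2]-p[:2])@np.array([[c,-si],[si,c]])).round(3))
print('pivots',jw(p,B).round(4))
E
```

```text
[0.64086831 0.06429032 0.14188912] [[-1.3, -0.7], [1.5, -3.3], [1.1, 0.3], [-1.3, 0.6], [-1.1, -0.2], [-0.5, -0.4], [1.0, -0.1], [-0.6, 0.6], [-1.9, -0.7], [-0.7, -1.6], [-0.3, -0.4], [-0.6, -0.6]]
world [[ 0.484  0.153  0.036]
 [ 0.512 -0.06   0.036]
 [ 0.584  0.048  0.036]
 [ 0.485  0.157  0.036]
 [ 0.513 -0.057  0.036]] jig [[-0.143  0.11 ]
 [-0.145 -0.105]
 [-0.059 -0.008]
 [-0.141  0.114]
 [-0.144 -0.102]]
pivots [[ 0.5843  0.1421  0.053 ]
 [ 0.6083 -0.0262  0.053 ]]
```

```bash
cat >>h.py <<'E'
from scipy.spatial.transform import Rotation as Ro
J=np.load('jig.npy')
def pose(side,th,h=.020,rad=.085,z=.032):
    """side +1 left, -1 right; lever-angle th -> world pos, tool yaw"""
    u=np.array([-np.cos(th),side*np.sin(th)]);n=np.array([np.sin(th),side*np.cos(th)])
    q=np.array([-.045,side*.085])+rad*u-h*n
    return jw(J,[[*q,z]])[0],J[2]+np.pi/2-side*th
def row(s,p,yaw):
    R0=Ro.from_euler('xyz',s['eef_rot']);R=Ro.from_euler('xyz',[np.pi,0,yaw])
    return np.r_[R0.inv().apply(p-s['ee_pos'])/.2,(R0.inv()*R).as_rotvec()/(np.pi/4)].round(3).tolist()
def rep(s):print(round(s['t'],2),np.round(s['ee_pos'],4),np.round(s['eef_rot'],3),'F',np.round(s['wrist_force'],1))
E
python3 - <<'E'
from cell import r
from h import *
s=r.sense();p,y=pose(1,0,z=.15);print(p,y);print(row(s,p,y))
E
```

```text
[0.50298285 0.11025336 0.15      ] 1.7126854423558124
[-2.012, -1.767, 0.24, -0.001, 0.001, 1.236]
```

Emit:
arm_command(
  plan=[0, -0.2, -0.18, 0, 0, 0, 0.1, 0, -0.4, -0.36, 0, 0, 0, 0.2, 0, -0.6, -0.54, 0, 0, 0, 0.35, 0, -0.8, -0.7, 0.05, 0, 0, 0.5, 0, -1, -0.88, 0.1, 0, 0, 0.6, 0, -1, -0.88, 0.1, 0, 0, 0.6, 0, -1, -0.88, 0.1, 0, 0, 0.6],
)

```text
t: 0.78
ee_pos: [0.4017, 0.3537, 0.1777]
eef_rot: [-3.141, 0.001, 2.207]
wrist_force: [0.0, 0.7, 0.5]
width: 0.0005
gripper_force: 0.0
```

```bash
python3 - <<'E'
from cell import r
from h import *
s=r.sense();rep(s);print(s['width']);p,y=pose(1,0,z=.15);print(row(s,p,y))
E
```

```text
0.78 [0.4017 0.3537 0.1777] [-3.141e+00  1.000e-03  2.207e+00] F [0.  0.7 0.5]
0.0005329352686269507
[-1.28, -0.316, 0.14, -0.001, 0.002, 0.63]
```

Emit:
arm_command(
  plan=[0, -0.2, -0.05, 0, 0, 0, 0.1, 0, -0.4, -0.1, 0, 0, 0, 0.2, 0, -0.6, -0.15, 0, 0, 0, 0.3, 0, -0.8, -0.2, 0.05, 0, 0, 0.4, 0, -1, -0.25, 0.1, 0, 0, 0.5, 0, -1, -0.25, 0.1, 0, 0, 0.63, 0, -1, -0.25, 0.1, 0, 0, 0.63],
)

```text
t: 1.37
ee_pos: [0.4801, 0.1663, 0.1578]
eef_rot: [-3.141, 0.001, 1.708]
wrist_force: [0.8, -0.1, 0.1]
width: 0.0
gripper_force: 0.0
```

```bash
python3 - <<'E'
from cell import r
from h import *
s=r.sense();rep(s);p,y=pose(1,0,z=.15);print(row(s,p,y))
E
```

```text
1.37 [0.4801 0.1663 0.1578] [-3.141e+00  1.000e-03  1.708e+00] F [ 0.8 -0.1  0.1]
[-0.293, 0.075, 0.039, -0.001, 0.001, -0.007]
```

Emit:
arm_command(
  plan=[0, -0.15, 0.04, 0.02, 0, 0, 0, 0, -0.29, 0.075, 0.04, 0, 0, 0, 0, -0.29, 0.075, 0.04, 0, 0, 0, 0, -0.29, 0.075, 0.04, 0, 0, 0],
)

```text
t: 1.7
ee_pos: [0.5031, 0.1135, 0.1502]
eef_rot: [-3.141, 0.0, 1.719]
wrist_force: [-0.8, 0.3, 0.4]
width: 0.0001
gripper_force: 0.0
```

```bash
python3 - <<'E'
from cell import r,eyes
from h import *
s=r.sense();rep(s);d=eyes.get_image('wrist')
Tw=np.eye(4);Tw[:3,:3]=Ro.from_euler('xyz',s['eef_rot']).as_matrix();Tw[:3,3]=s['ee_pos']
d['camera_from_world']=np.linalg.inv(Tw@d['T_tool_cam'])
im=np.ascontiguousarray(d['frame'][:,:,::-1])
im=cv2.resize(im,None,fx=1.42,fy=1.42)
P=[[-.045,.085,.053],[-.045+.099*-np.cos(.27),.085+.099*np.sin(.27),.043],[-.175,.22,.012],[-.059,-.008,.04],[-.045,-.085,.053]]
for q in proj(d,jw(J,P)):
    print(q*1.42)
    if abs(q).max()<600: cv2.circle(im,tuple(int(v*1.42) for v in q),5,(0,0,255),2)
for t in(0,):
    p,y=pose(1,t);
    for a,b in((11,14.5),(11,-14.5),(-11,-14.5),(-11,14.5)):
        c=p+Ro.from_euler('xyz',[np.pi,0,y]).apply([a/1e3,b/1e3,0]);q=proj(d,[c])[0]*1.42;cv2.circle(im,tuple(int(v) for v in q),3,(0,255,0),-1)
cv2.imwrite('pics/w1.png',im)
p,y=pose(1,0);print(row(s,p,y))
E
```

```text
1.7 [0.5031 0.1135 0.1502] [-3.141  0.     1.719] F [-0.8  0.3  0.4]
[561.91121779 251.87101085]
[378.60798434 197.19288548]
[314.3858095  -16.28292111]
[517.74270758 402.02381003]
[535.86569792 525.11240716]
[-0.016, -0.003, 0.591, -0.0, 0.0, 0.008]
```

View pics/w1.png

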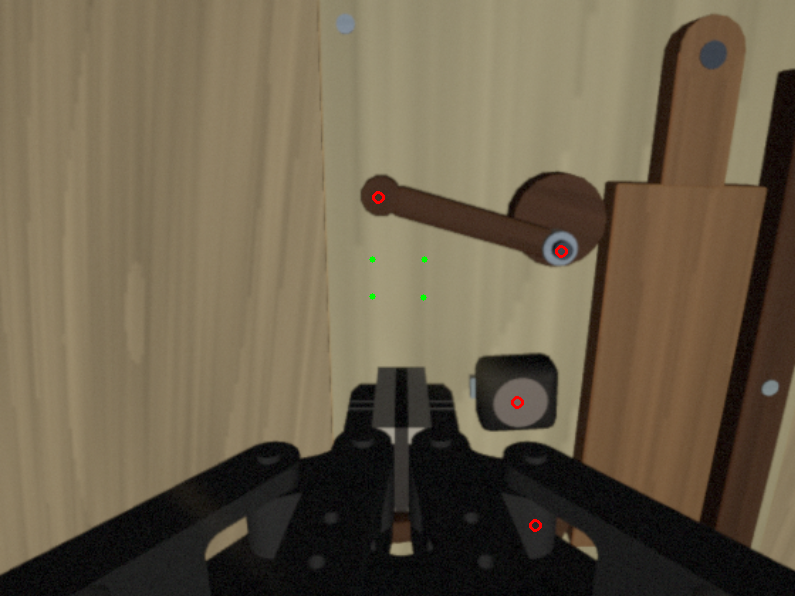

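The wrist view matches the model: the bolt is at (562,250), the tip at (379,196), and the landing spot at (398,278) is clear plate. I'm going down.

Emit:
arm_command(
  plan=[0, 0, 0, 0.15, 0, 0, 0, 0, 0, 0, 0.3, 0, 0, 0, 0, 0, 0, 0.45, 0, 0, 0, 0, 0, 0, 0.58, 0, 0, 0, 0, 0, 0, 0.58, 0, 0, 0, 0, 0, 0, 0.58, 0, 0, 0],
)

```text
t: 2.25
ee_pos: [0.502, 0.1147, 0.0339]
eef_rot: [-3.139, 0.0, 1.72]
wrist_force: [0.7, -0.6, 0.4]
width: 0.0004
gripper_force: 0.0
```

```bash
python3 - <<'E'
from cell import r
from h import *
s=r.sense();rep(s)
for t in(.1,.2,.3,.4,.5,.6,.7):print(t,row(s,*pose(1,t)))
E
```

```text
2.25 [0.502  0.1147 0.0339] [-3.139  0.     1.72 ] F [ 0.7 -0.6  0.4]
0.1 [0.02, -0.006, 0.009, -0.003, 0.001, 0.137]
0.2 [0.064, -0.009, 0.009, -0.003, 0.001, 0.264]
0.3 [0.107, -0.008, 0.009, -0.003, 0.001, 0.391]
0.4 [0.151, -0.003, 0.009, -0.003, 0.001, 0.519]
0.5 [0.193, 0.007, 0.009, -0.003, 0.001, 0.646]
0.6 [0.235, 0.021, 0.009, -0.003, 0.001, 0.773]
0.7 [0.274, 0.039, 0.009, -0.003, 0.002, 0.901]
```

Emit:
arm_command(
  plan=[0, 0.02, -0.006, 0.008, 0, 0, 0.13, 0, 0.064, -0.009, 0.008, 0, 0, 0.26, 0, 0.107, -0.008, 0.008, 0, 0, 0.39, 0, 0.15, -0.003, 0.008, 0, 0, 0.52, 0, 0.193, 0.007, 0.008, 0, 0, 0.645, 0, 0.235, 0.021, 0.008, 0, 0, 0.77, 0, 0.274, 0.039, 0.008, 0, 0, 0.9, 0, 0.274, 0.039, 0.008, 0, 0, 0.9],
)

```text
t: 2.92
ee_pos: [0.5036, 0.1725, 0.0346]
eef_rot: [3.141, -0.003, 1.009]
wrist_force: [0.4, 0.2, -0.2]
width: -0.0003
gripper_force: 0.0
```

```bash
python3 - <<'E'
from cell import r
from h import *
s=r.sense();rep(s)
for t in(.7,.8,.9,1,1.1,1.2,1.3,1.35,1.4,1.45,1.5):print(t,row(s,*pose(1,t)))
E
```

```text
2.92 [0.5036 0.1725 0.0346] [ 3.141e+00 -3.000e-03  1.009e+00] F [ 0.4  0.2 -0.2]
0.7 [-0.015, -0.002, 0.013, 0.001, -0.004, -0.004]
0.8 [0.027, -0.01, 0.013, 0.0, -0.004, 0.123]
0.9 [0.071, -0.014, 0.013, 0.0, -0.004, 0.25]
1 [0.115, -0.013, 0.013, -0.0, -0.004, 0.378]
1.1 [0.158, -0.008, 0.013, -0.0, -0.004, 0.505]
1.2 [0.201, 0.001, 0.013, -0.0, -0.004, 0.632]
1.3 [0.242, 0.015, 0.014, -0.001, -0.004, 0.76]
1.35 [0.262, 0.023, 0.014, -0.001, -0.004, 0.823]
1.4 [0.282, 0.032, 0.014, -0.001, -0.004, 0.887]
1.45 [0.301, 0.043, 0.014, -0.001, -0.004, 0.951]
1.5 [0.32, 0.054, 0.014, -0.001, -0.004, 1.014]
```

Emit:
arm_command(
  plan=[0, 0.027, -0.01, 0.012, 0, 0, 0.12, 0, 0.071, -0.014, 0.012, 0, 0, 0.25, 0, 0.115, -0.013, 0.012, 0, 0, 0.38, 0, 0.158, -0.008, 0.012, 0, 0, 0.505, 0, 0.2, 0.001, 0.012, 0, 0, 0.63, 0, 0.242, 0.015, 0.012, 0, 0, 0.76, 0, 0.262, 0.023, 0.012, 0, 0, 0.82, 0, 0.282, 0.032, 0.012, 0, 0, 0.88],
)

```text
t: 3.58
ee_pos: [0.5385, 0.2145, 0.0316]
eef_rot: [-3.14, -0.001, 0.322]
wrist_force: [-0.6, -0.6, -0.1]
width: -0.0003
gripper_force: 0.0
```

```bash
python3 - <<'E'
from cell import r,eyes
from h import *
s=r.sense();rep(s)
for t in(1.4,1.45,1.5,1.53,1.56,1.6):print(t,row(s,*pose(1,t)))
d=eyes.get_image('wrist');cv2.imwrite('pics/w2.png',cv2.resize(d['frame'][:,:,::-1],None,fx=1.42,fy=1.42))
E
```

```text
3.58 [0.5385 0.2145 0.0316] [-3.14e+00 -1.00e-03  3.22e-01] F [-0.6 -0.6 -0.1]
1.4 [0.007, -0.01, -0.002, -0.001, -0.001, 0.012]
1.45 [0.028, -0.014, -0.002, -0.001, -0.001, 0.076]
1.5 [0.05, -0.017, -0.002, -0.002, -0.001, 0.14]
1.53 [0.063, -0.019, -0.002, -0.002, -0.001, 0.178]
1.56 [0.076, -0.02, -0.002, -0.002, -0.001, 0.216]
1.6 [0.093, -0.02, -0.002, -0.002, -0.001, 0.267]
```

View pics/w2.png

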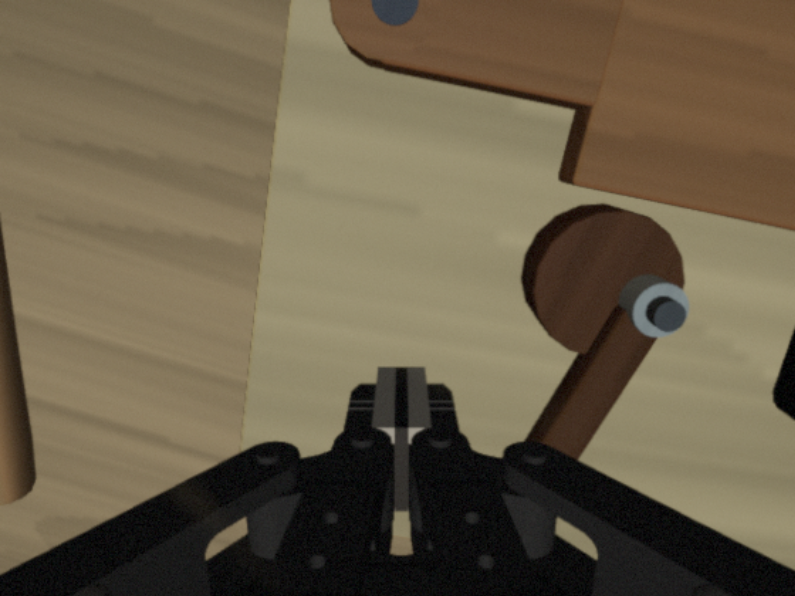

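The finger has passed the lever. The bar runs from the bolt at (660,315) towards (540,455), behind the finger at (400,370), so it sits at about 0.6 rad. The tip was probably too high and rode over it. I'll check where the fingertip really is and measure the lever.

```bash
python3 - <<'E'
from cell import r,eyes
from h import *
s=r.sense();rep(s);print(s['torque'],s['width'])
d=eyes.get_image('wrist');d['camera_from_world']=np.linalg.inv(d['T_tool_cam'])
for z in(-.02,-.01,0,.01):print(z,(proj(d,[[0,0,z]])*1.42).round())
print(d['T_tool_cam'].round(3))
d=eyes.get_image('scene')
u=proj(d,[[*s['ee_pos'][:2],.03]])[0].astype(int);print(u)
im=d['frame'][u[1]-75:u[1]+75,u[0]-100:u[0]+100,::-1]
cv2.imwrite('pics/s2.png',cv2.resize(im,None,fx=4,fy=4,interpolation=cv2.INTER_CUBIC))
for t in(0,.6):
  for rr in(.04,.099):print(t,rr,(proj(d,jw(J,[[-.045-rr*np.cos(t),.085+rr*np.sin(t),.043]]))[0]-u+[100,75])*4)
E
```

```text
3.63 [0.539  0.215  0.0316] [-3.14e+00 -1.00e-03  3.19e-01] F [0.3 1.1 0. ]
[ 0.0638907  -0.03129413  0.04028503] 6.765412109617315e-05
-0.02 [[400. 379.]]
-0.01 [[400. 367.]]
0 [[400. 355.]]
0.01 [[400. 345.]]
[[-0.001 -0.96  -0.282  0.072]
 [ 1.    -0.001 -0.     0.   ]
 [-0.    -0.282  0.96  -0.175]
 [ 0.     0.     0.     1.   ]]
[319 171]
0 0.04 [321.73695165 349.09825825]
0 0.099 [264.62465432 300.58360326]
0.6 0.04 [351.04026064 337.2322735 ]
0.6 0.099 [336.20021624 272.28485651]
```

View pics/s2.png

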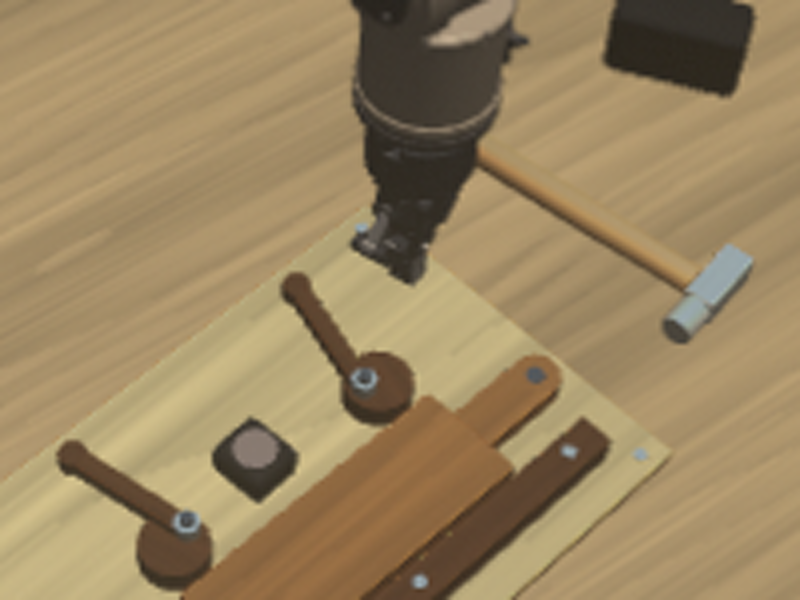

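The lever hasn't moved at all (tip at (296,287) is still about 0.27 rad), so the tip passed above it. The fingertip seems to end well behind the nominal TCP, so I'll work out by how much.

```bash
python3 - <<'E'
from cell import r,eyes
from h import *
s=r.sense();d=eyes.get_image('wrist');print(d['K'][0,0]);d['camera_from_world']=np.linalg.inv(d['T_tool_cam'])
for x in(-.011,0,.006,.011):
  for z in(-.04,-.03,-.025,-.02,-.015,-.01,0):print(x,z,(proj(d,[[x,-.0145,z],[x,.0145,z]])*1.42).round().tolist())
im=cv2.resize(d['frame'][230:330,210:350,::-1],None,fx=5.7,fy=5.7,interpolation=cv2.INTER_CUBIC)
cv2.imwrite('pics/w3.png',cv2.convertScaleAbs(im,alpha=2.2))
E
```

```text
377.087597871518
-0.011 -0.04 [[349.0, 444.0], [450.0, 444.0]]
-0.011 -0.03 [[352.0, 426.0], [447.0, 426.0]]
-0.011 -0.025 [[354.0, 418.0], [446.0, 418.0]]
-0.011 -0.02 [[355.0, 410.0], [445.0, 410.0]]
-0.011 -0.015 [[356.0, 403.0], [444.0, 403.0]]
-0.011 -0.01 [[358.0, 396.0], [443.0, 396.0]]
-0.011 0 [[360.0, 384.0], [440.0, 383.0]]
0 -0.04 [[348.0, 410.0], [451.0, 410.0]]
0 -0.03 [[351.0, 394.0], [448.0, 393.0]]
0 -0.025 [[353.0, 386.0], [447.0, 386.0]]
0 -0.02 [[354.0, 379.0], [446.0, 379.0]]
0 -0.015 [[355.0, 373.0], [444.0, 373.0]]
0 -0.01 [[357.0, 367.0], [443.0, 366.0]]
0 0 [[359.0, 355.0], [441.0, 355.0]]
0.006 -0.04 [[348.0, 390.0], [452.0, 390.0]]
0.006 -0.03 [[351.0, 375.0], [449.0, 375.0]]
0.006 -0.025 [[352.0, 368.0], [447.0, 368.0]]
0.006 -0.02 [[354.0, 362.0], [446.0, 362.0]]
0.006 -0.015 [[355.0, 356.0], [445.0, 356.0]]
0.006 -0.01 [[356.0, 350.0], [444.0, 350.0]]
0.006 0 [[359.0, 339.0], [441.0, 339.0]]
0.011 -0.04 [[347.0, 374.0], [452.0, 374.0]]
0.011 -0.03 [[350.0, 360.0], [449.0, 359.0]]
0.011 -0.025 [[352.0, 353.0], [448.0, 353.0]]
0.011 -0.02 [[353.0, 347.0], [446.0, 347.0]]
0.011 -0.015 [[355.0, 341.0], [445.0, 341.0]]
0.011 -0.01 [[356.0, 336.0], [444.0, 336.0]]
0.011 0 [[358.0, 326.0], [442.0, 326.0]]
```

View pics/w3.png

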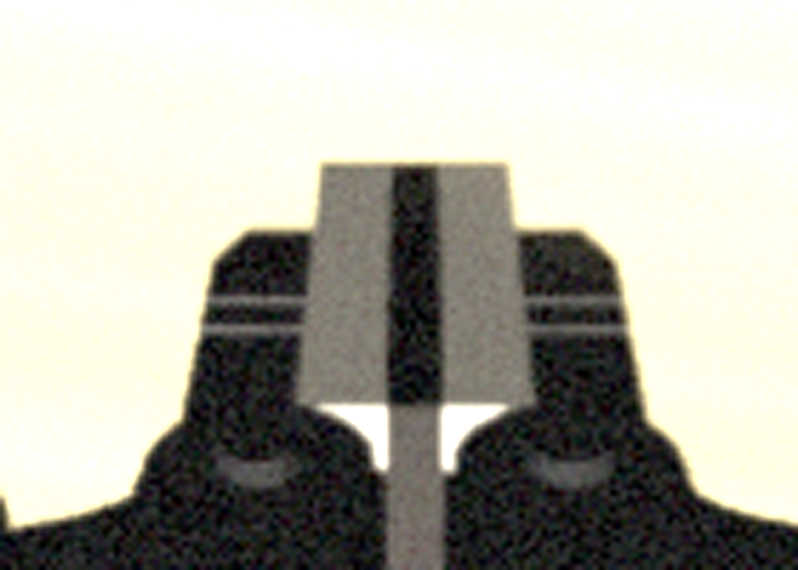

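The pads' front end projects about 33 mm behind the nominal TCP, and the scene view agrees, with the tip at (410,285). The fingertip is therefore roughly 33 mm higher than reported. I'll go back over the start point and descend to a lower TCP height, checking the force on the way.

Emit:
arm_command(
  plan=[0, 0, 0, -0.2, 0, 0, 0, 0, 0, 0, -0.3, 0, 0, 0, 0, -0.2, -0.08, -0.3, 0, 0, -0.15, 0, -0.3, -0.12, -0.3, 0, 0, -0.3, 0, -0.3, -0.12, -0.3, 0, 0, -0.45, 0, -0.3, -0.12, -0.3, 0, 0, -0.6, 0, -0.3, -0.12, -0.3, 0, 0, -0.75, 0, -0.3, -0.12, -0.3, 0, 0, -0.9],
)

```text
t: 4.45
ee_pos: [0.4732, 0.2175, 0.0909]
eef_rot: [-3.141, -0.001, 1.036]
wrist_force: [-0.3, -0.1, 0.4]
width: 0.0003
gripper_force: 0.0
```

```bash
python3 - <<'E'
from cell import r
from h import *
s=r.sense();rep(s);p,y=pose(1,0,z=.05);print(p,y,row(s,p,y))
E
```

```text
4.45 [0.4732 0.2175 0.0909] [-3.141e+00 -1.000e-03  1.036e+00] F [-0.3 -0.1  0.4]
[0.50298285 0.11025336 0.05      ] 1.7126854423558124 [-0.386, 0.402, 0.204, 0.0, -0.001, -0.862]
```

Emit:
arm_command(
  plan=[0, -0.15, 0.15, 0, 0, 0, -0.15, 0, -0.3, 0.3, 0, 0, 0, -0.3, 0, -0.386, 0.402, 0, 0, 0, -0.45, 0, -0.386, 0.402, 0, 0, 0, -0.6, 0, -0.386, 0.402, 0.1, 0, 0, -0.75, 0, -0.386, 0.402, 0.2, 0, 0, -0.86, 0, -0.386, 0.402, 0.2, 0, 0, -0.86, 0, -0.386, 0.402, 0.2, 0, 0, -0.86],
)

```text
t: 5.12
ee_pos: [0.5017, 0.1091, 0.0504]
eef_rot: [-3.14, 0.0, 1.7]
wrist_force: [0.4, 0.4, -0.2]
width: -0.0001
gripper_force: 0.0
```

Emit:
arm_command(
  plan=[0, 0, 0, 0.1, 0, 0, 0, 0, 0, 0, 0.2, 0, 0, 0, 0, 0, 0, 0.23, 0, 0, 0, 0, 0, 0, 0.23, 0, 0, 0],
)

```text
t: 5.45
ee_pos: [0.5018, 0.1097, 0.0041]
eef_rot: [-3.14, 0.001, 1.701]
wrist_force: [-0.4, -0.2, 0.0]
width: -0.0001
gripper_force: 0.0
```

```bash
python3 - <<'E'
from cell import r,eyes
from h import *
s=r.sense();rep(s)
d=eyes.get_image('scene')
u=proj(d,[[*s['ee_pos'][:2],.03]])[0].astype(int)
im=d['frame'][u[1]-75:u[1]+75,u[0]-100:u[0]+100,::-1]
cv2.imwrite('pics/s4.png',cv2.resize(im,None,fx=4,fy=4,interpolation=cv2.INTER_CUBIC))
p,y=pose(1,0,z=-.008);print(row(s,p,y))
E
```

```text
5.45 [0.5018 0.1097 0.0041] [-3.140e+00  1.000e-03  1.701e+00] F [-0.4 -0.2  0. ]
[0.002, 0.006, 0.061, -0.002, 0.001, -0.015]
```

View pics/s4.png

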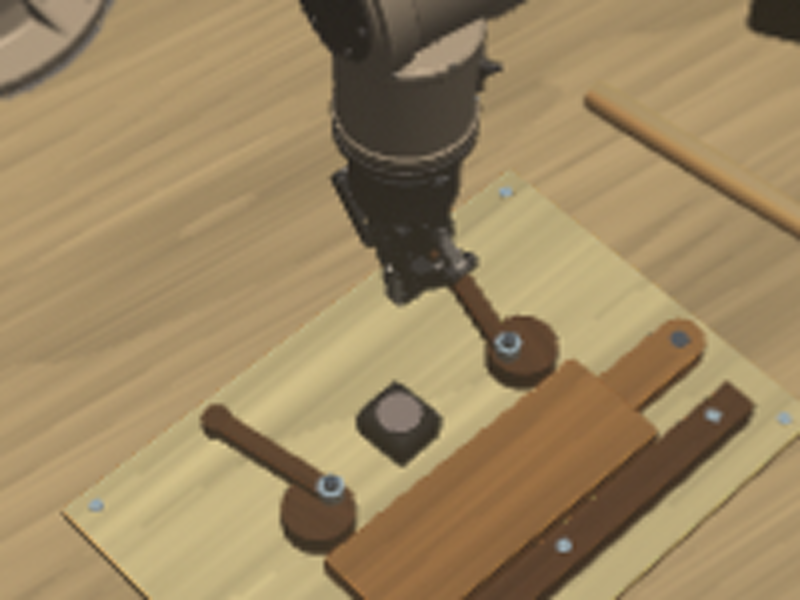

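No contact at a nominal 4 mm, which is below the plate top, so the offset is confirmed. The tip shows at (400,302), just inside the left lever. I'm lowering 14 mm more.

Emit:
arm_command(
  plan=[0, 0, 0, 0.03, 0, 0, 0, 0, 0, 0.005, 0.055, 0, 0, -0.01, 0, 0, 0.005, 0.07, 0, 0, -0.01, 0, 0, 0.005, 0.07, 0, 0, -0.01],
)

```text
t: 5.83
ee_pos: [0.5032, 0.11, -0.01]
eef_rot: [-3.141, 0.0, 1.71]
wrist_force: [0.4, -0.6, -0.0]
width: 0.0
gripper_force: 0.0
```

```bash
python3 - <<'E'
from cell import r
from h import *
s=r.sense();rep(s)
for t in(.1,.2,.25,.3,.35,.4,.5):print(t,row(s,*pose(1,t,z=-.01)))
E
```

```text
5.83 [ 0.5032  0.11   -0.01  ] [-3.141  0.     1.71 ] F [ 0.4 -0.6 -0. ]
0.1 [0.044, -0.009, -0.0, -0.0, 0.0, 0.124]
0.2 [0.088, -0.013, -0.0, -0.0, 0.0, 0.251]
0.25 [0.11, -0.013, -0.0, -0.0, 0.0, 0.315]
0.3 [0.132, -0.012, -0.0, -0.0, 0.0, 0.378]
0.35 [0.153, -0.01, -0.0, -0.0, 0.0, 0.442]
0.4 [0.175, -0.007, -0.0, -0.0, 0.0, 0.506]
0.5 [0.217, 0.002, -0.0, -0.0, 0.0, 0.633]
```

Emit:
arm_command(
  plan=[0, 0.044, -0.009, 0, 0, 0, 0.12, 0, 0.088, -0.013, 0, 0, 0, 0.25, 0, 0.11, -0.013, 0, 0, 0, 0.315, 0, 0.132, -0.012, 0, 0, 0, 0.38, 0, 0.153, -0.01, 0, 0, 0, 0.44, 0, 0.175, -0.007, 0, 0, 0, 0.505, 0, 0.217, 0.002, 0, 0, 0, 0.63],
)

```text
t: 6.42
ee_pos: [0.4973, 0.1522, -0.0096]
eef_rot: [-3.141, 0.001, 1.212]
wrist_force: [-1.7, -2.0, -0.2]
width: -0.0
gripper_force: 1.2
```

```bash
python3 - <<'E'
from cell import r
from h import *
s=r.sense();rep(s)
for t in(.6,.7,.8,.9,1,1.1):print(t,row(s,*pose(1,t,z=-.01)))
E
```

```text
6.42 [ 0.4973  0.1522 -0.0096] [-3.141e+00  1.000e-03  1.212e+00] F [-1.7 -2.  -0.2]
0.6 [0.048, -0.008, 0.002, -0.001, 0.001, 0.127]
0.7 [0.092, -0.011, 0.002, -0.001, 0.001, 0.254]
0.8 [0.135, -0.01, 0.002, -0.001, 0.001, 0.381]
0.9 [0.179, -0.005, 0.002, -0.001, 0.001, 0.509]
1 [0.221, 0.004, 0.002, -0.0, 0.001, 0.636]
1.1 [0.263, 0.018, 0.002, -0.0, 0.001, 0.763]
```

Contact now: about 2.6 N, in the direction that opposes the push.

Emit:
arm_command(
  plan=[0, 0.048, -0.008, 0.002, 0, 0, 0.127, 0, 0.092, -0.011, 0.002, 0, 0, 0.254, 0, 0.135, -0.01, 0.002, 0, 0, 0.38, 0, 0.179, -0.005, 0.002, 0, 0, 0.51, 0, 0.221, 0.004, 0.002, 0, 0, 0.635, 0, 0.263, 0.018, 0.002, 0, 0, 0.76],
)

```text
t: 6.92
ee_pos: [0.5192, 0.2012, -0.01]
eef_rot: [-3.141, 0.001, 0.613]
wrist_force: [-0.2, -2.4, 0.8]
width: -0.0002
gripper_force: 1.4
```

```bash
python3 - <<'E'
from cell import r
from h import *
s=r.sense();rep(s)
for t in(1.2,1.3,1.35,1.4,1.45,1.5,1.55):print(t,row(s,*pose(1,t,z=-.01)))
E
```

```text
6.92 [ 0.5192  0.2012 -0.01  ] [-3.141e+00  1.000e-03  6.130e-01] F [-0.2 -2.4  0.8]
1.2 [0.039, -0.004, -0.0, -0.0, 0.001, 0.128]
1.3 [0.083, -0.007, -0.0, -0.0, 0.001, 0.255]
1.35 [0.104, -0.007, -0.0, -0.0, 0.001, 0.319]
1.4 [0.126, -0.006, -0.0, -0.0, 0.001, 0.383]
1.45 [0.148, -0.004, -0.0, -0.0, 0.001, 0.446]
1.5 [0.17, -0.001, -0.0, -0.0, 0.001, 0.51]
1.55 [0.191, 0.003, -0.0, -0.0, 0.001, 0.574]
```

Emit:
arm_command(
  plan=[0, 0.039, -0.004, 0, 0, 0, 0.128, 0, 0.083, -0.007, 0, 0, 0, 0.255, 0, 0.104, -0.007, 0, 0, 0, 0.32, 0, 0.126, -0.006, 0, 0, 0, 0.383, 0, 0.137, -0.005, 0, 0, 0, 0.415, 0, 0.148, -0.004, 0, 0, 0, 0.446, 0, 0.16, -0.002, 0, 0, 0, 0.48, 0, 0.17, -0.001, 0, 0, 0, 0.51],
)

```text
t: 7.58
ee_pos: [0.5456, 0.2211, -0.0104]
eef_rot: [-3.141, 0.003, 0.217]
wrist_force: [-9.6, 0.2, 4.8]
width: 0.0002
gripper_force: 4.7
```

```bash
python3 - <<'E'
from cell import r
from h import *
s=r.sense();rep(s)
for t in(1.5,1.52,1.54,1.56,1.58,1.6):print(t,row(s,*pose(1,t,z=-.01)))
E
```

```text
7.58 [ 0.5456  0.2211 -0.0104] [-3.141e+00  3.000e-03  2.170e-01] F [-9.6  0.2  4.8]
1.5 [0.006, 0.002, -0.002, -0.001, 0.003, 0.006]
1.52 [0.014, 0.0, -0.002, -0.001, 0.003, 0.031]
1.54 [0.023, -0.001, -0.002, -0.001, 0.003, 0.056]
1.56 [0.031, -0.003, -0.002, -0.001, 0.003, 0.082]
1.58 [0.04, -0.004, -0.002, -0.001, 0.003, 0.107]
1.6 [0.049, -0.006, -0.002, -0.001, 0.003, 0.133]
```

Emit:
arm_command(
  plan=[0, 0.01, 0, 0, 0, 0, 0.03, 0, 0.02, 0, 0, 0, 0, 0.05, 0, 0.03, 0, 0, 0, 0, 0.07, 0, 0.03, 0, 0, 0, 0, 0.07],
)

```text
t: 7.92
ee_pos: [0.5475, 0.2223, -0.0111]
eef_rot: [-3.14, 0.01, 0.163]
wrist_force: [-30.9, 0.3, 19.1]
width: 0.0
gripper_force: 15.1
```

Emit:
arm_command(
  plan=[0, 0.01, 0, 0, 0, 0, 0, 0, 0.02, 0, 0, 0, 0, 0, 0, 0.02, 0, 0, 0, 0, 0],
)

```text
t: 8.17
ee_pos: [0.5476, 0.2224, -0.0118]
eef_rot: [-3.139, 0.017, 0.164]
wrist_force: [-51.0, -2.5, 29.3]
width: -0.0004
gripper_force: 25.4
```

The force rises with no motion, so the left lever is at its stop. Backing off, then up.

Emit:
arm_command(
  plan=[0, -0.07, 0, 0, 0, 0, 0, 0, -0.15, 0, 0, 0, 0, 0, 0, -0.2, 0, 0, 0, 0, 0, 0, -0.2, 0, -0.15, 0, 0, 0, 0, -0.2, 0, -0.35, 0, 0, 0, 0, -0.2, 0, -0.5, 0, 0, 0, 0, -0.2, 0, -0.5, 0, 0, 0],
)

```text
t: 8.75
ee_pos: [0.52, 0.2169, 0.0948]
eef_rot: [-3.139, -0.006, 0.162]
wrist_force: [1.3, 0.3, 0.8]
width: 0.0001
gripper_force: 0.0
```

```bash
python3 - <<'E'
from cell import r
from h import *
s=r.sense();rep(s);p,y=pose(-1,0,z=.085);print(p,y,row(s,p,y))
E
```

```text
8.75 [0.52   0.2169 0.0948] [-3.139 -0.006  0.162] F [1.3 0.3 0.8]
[ 0.5213666  -0.01844022  0.085     ] 1.7126854423558124 [-0.184, 1.162, 0.045, 0.003, -0.008, -1.974]
```

Emit:
arm_command(
  plan=[0, -0.05, 0.1, 0, 0, 0, -0.12, 0, -0.1, 0.25, 0, 0, 0, -0.27, 0, -0.15, 0.4, 0, 0, 0, -0.42, 0, -0.18, 0.6, 0, 0, 0, -0.57, 0, -0.18, 0.8, 0, 0, 0, -0.72, 0, -0.18, 0.95, 0, 0, 0, -0.87, 0, -0.18, 1, 0, 0, 0, -1, 0, -0.18, 1, 0, 0, 0, -1],
)

```text
t: 9.42
ee_pos: [0.5147, 0.0098, 0.0905]
eef_rot: [3.14, -0.001, 0.949]
wrist_force: [0.1, -0.8, 0.4]
width: 0.0002
gripper_force: 0.0
```

```bash
python3 - <<'E'
from cell import r
from h import *
s=r.sense();rep(s);p,y=pose(-1,0,z=.03);print(p,y,row(s,p,y))
E
```

```text
9.42 [0.5147 0.0098 0.0905] [ 3.14e+00 -1.00e-03  9.49e-01] F [ 0.1 -0.8  0.4]
[ 0.5213666  -0.01844022  0.03      ] 1.7126854423558124 [-0.096, 0.109, 0.302, 0.002, -0.001, -0.972]
```

Emit:
arm_command(
  plan=[0, -0.096, 0.109, 0, 0, 0, -0.15, 0, -0.096, 0.109, 0, 0, 0, -0.3, 0, -0.096, 0.109, 0, 0, 0, -0.45, 0, -0.096, 0.109, 0, 0, 0, -0.6, 0, -0.096, 0.109, 0, 0, 0, -0.75, 0, -0.096, 0.109, 0.1, 0, 0, -0.9, 0, -0.096, 0.109, 0.2, 0, 0, -0.97, 0, -0.096, 0.109, 0.3, 0, 0, -0.97],
)

```text
t: 10.08
ee_pos: [0.5211, -0.0139, 0.0293]
eef_rot: [3.14, -0.001, 1.712]
wrist_force: [0.1, -0.8, -0.7]
width: 0.0002
gripper_force: 0.0
```

```bash
python3 - <<'E'
from cell import r,eyes
from h import *
s=r.sense();rep(s);p,y=pose(-1,0,z=-.01);print(p,y,row(s,p,y))
d=eyes.get_image('scene')
u=proj(d,jw(J,[[-.05,0,.03]]))[0].astype(int)
im=d['frame'][u[1]-75:u[1]+75,u[0]-100:u[0]+100,::-1]
cv2.imwrite('pics/s5.png',cv2.resize(im,None,fx=4,fy=4,interpolation=cv2.INTER_CUBIC))
E
```

```text
10.08 [ 0.5211 -0.0139  0.0293] [ 3.140e+00 -1.000e-03  1.712e+00] F [ 0.1 -0.8 -0.7]
[ 0.5213666  -0.01844022 -0.01      ] 1.7126854423558124 [-0.023, -0.002, 0.197, 0.002, -0.001, -0.001]
```

View pics/s5.png

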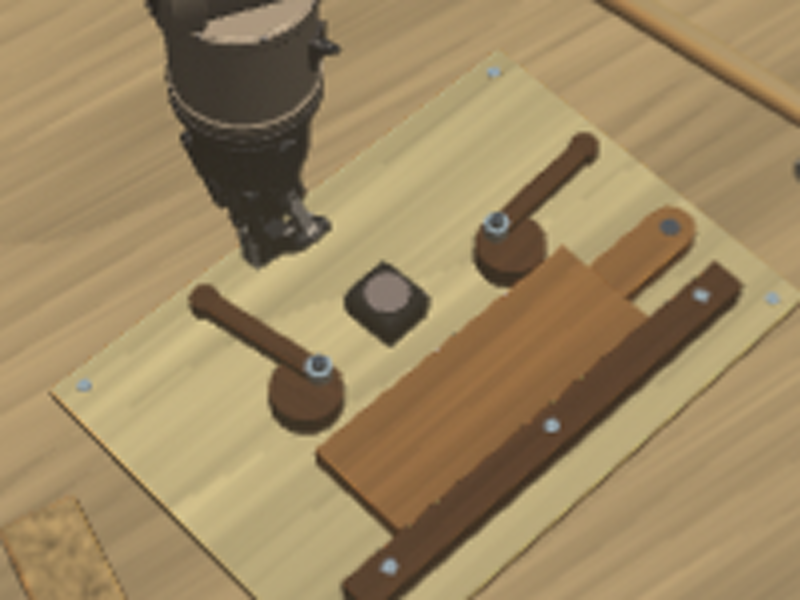

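The left lever lies along jig +y (tip at (585,147)) and the board has been pushed towards the fence. The finger at (255,262) is on the inner side of the right lever, so I'm going down.

Emit:
arm_command(
  plan=[0, 0, 0, 0.07, 0, 0, 0, 0, 0, 0, 0.14, 0, 0, 0, 0, 0, 0, 0.19, 0, 0, 0, 0, 0, 0, 0.19, 0, 0, 0],
)

```text
t: 10.47
ee_pos: [0.5198, -0.0146, -0.0094]
eef_rot: [-3.139, 0.0, 1.709]
wrist_force: [-0.3, 0.6, 0.0]
width: -0.0003
gripper_force: 0.0
```

```bash
python3 - <<'E'
from cell import r
from h import *
s=r.sense();rep(s)
for t in(.1,.2,.3,.4,.5,.6,.7):print(t,row(s,*pose(-1,t,z=-.01)))
E
```

```text
10.47 [ 0.5198 -0.0146 -0.0094] [-3.139  0.     1.709] F [-0.3  0.6  0. ]
0.1 [-0.063, -0.002, 0.003, -0.003, 0.0, -0.132]
0.2 [-0.107, -0.006, 0.003, -0.003, -0.0, -0.26]
0.3 [-0.15, -0.005, 0.003, -0.003, -0.0, -0.387]
0.4 [-0.194, 0.001, 0.003, -0.003, -0.0, -0.514]
0.5 [-0.236, 0.01, 0.003, -0.003, -0.001, -0.641]
0.6 [-0.278, 0.024, 0.003, -0.003, -0.001, -0.769]
0.7 [-0.317, 0.042, 0.003, -0.003, -0.001, -0.896]
```

Emit:
arm_command(
  plan=[0, -0.063, -0.002, 0.003, 0, 0, -0.13, 0, -0.107, -0.006, 0.003, 0, 0, -0.26, 0, -0.15, -0.005, 0.003, 0, 0, -0.387, 0, -0.194, 0.001, 0.003, 0, 0, -0.514, 0, -0.236, 0.01, 0.003, 0, 0, -0.64, 0, -0.278, 0.024, 0.003, 0, 0, -0.77, 0, -0.317, 0.042, 0.003, 0, 0, -0.896],
)

```text
t: 11.05
ee_pos: [0.5381, -0.0766, -0.0079]
eef_rot: [3.141, 0.0, 2.418]
wrist_force: [-0.6, 2.7, -0.9]
width: -0.0001
gripper_force: 1.2
```

```bash
python3 - <<'E'
from cell import r
from h import *
s=r.sense();rep(s)
for t in(.8,.9,1,1.1,1.2,1.3):print(t,row(s,*pose(-1,t,z=-.01)))
E
```

```text
11.05 [ 0.5381 -0.0766 -0.0079] [3.141 0.    2.418] F [-0.6  2.7 -0.9]
0.8 [-0.037, -0.011, 0.011, 0.0, 0.0, -0.121]
0.9 [-0.081, -0.015, 0.011, 0.0, 0.0, -0.248]
1 [-0.124, -0.014, 0.011, 0.0, 0.0, -0.375]
1.1 [-0.168, -0.009, 0.011, 0.0, 0.0, -0.503]
1.2 [-0.21, -0.0, 0.011, 0.0, 0.0, -0.63]
1.3 [-0.252, 0.013, 0.011, 0.0, 0.0, -0.757]
```

Emit:
arm_command(
  plan=[0, -0.037, -0.011, 0.008, 0, 0, -0.12, 0, -0.081, -0.015, 0.01, 0, 0, -0.25, 0, -0.124, -0.014, 0.01, 0, 0, -0.375, 0, -0.168, -0.009, 0.01, 0, 0, -0.5, 0, -0.21, 0, 0.01, 0, 0, -0.63, 0, -0.252, 0.013, 0.01, 0, 0, -0.757],
)

```text
t: 11.55
ee_pos: [0.5776, -0.1081, -0.0098]
eef_rot: [-3.141, 0.0, 3.012]
wrist_force: [-1.1, 4.8, 1.0]
width: -0.0002
gripper_force: 2.1
```

```bash
python3 - <<'E'
from cell import r
from h import *
s=r.sense();rep(s)
for t in(1.35,1.4,1.45,1.5,1.54,1.57,1.6):print(t,row(s,*pose(-1,t,z=-.01)))
E
```

```text
11.55 [ 0.5776 -0.1081 -0.0098] [-3.141  0.     3.012] F [-1.1  4.8  1. ]
1.35 [-0.021, -0.004, 0.001, -0.0, 0.0, -0.064]
1.4 [-0.043, -0.007, 0.001, -0.0, 0.0, -0.128]
1.45 [-0.064, -0.01, 0.001, -0.0, 0.0, -0.192]
1.5 [-0.086, -0.011, 0.001, -0.0, 0.0, -0.255]
1.54 [-0.104, -0.011, 0.001, -0.0, 0.0, -0.306]
1.57 [-0.117, -0.011, 0.001, -0.0, 0.0, -0.344]
1.6 [-0.13, -0.01, 0.001, -0.0, 0.0, -0.383]
```

Emit:
arm_command(
  plan=[0, -0.021, -0.004, 0, 0, 0, -0.064, 0, -0.043, -0.007, 0, 0, 0, -0.128, 0, -0.064, -0.01, 0, 0, 0, -0.19, 0, -0.075, -0.011, 0, 0, 0, -0.22, 0, -0.086, -0.011, 0, 0, 0, -0.255, 0, -0.095, -0.011, 0, 0, 0, -0.28, 0, -0.104, -0.011, 0, 0, 0, -0.306],
)

```text
t: 12.13
ee_pos: [0.5956, -0.113, -0.0103]
eef_rot: [3.142, -0.004, -3.035]
wrist_force: [-19.7, 2.4, 10.6]
width: -0.0001
gripper_force: 9.5
```

Emit:
arm_command(
  plan=[0, -0.007, 0, 0, 0, 0, -0.02, 0, -0.014, 0, 0, 0, 0, -0.03, 0, -0.014, 0, 0, 0, 0, -0.03],
)

```text
t: 12.38
ee_pos: [0.5955, -0.1133, -0.0108]
eef_rot: [3.141, -0.009, -3.013]
wrist_force: [-25.0, 1.8, 15.3]
width: 0.0003
gripper_force: 13.3
```

```bash
python3 - <<'E'
from cell import r
from h import *
s=r.sense();rep(s)
for t in(1.45,1.5,1.55):print(t,row(s,*pose(-1,t,z=-.01)))
E
```

```text
12.38 [ 0.5955 -0.1133 -0.0108] [ 3.141 -0.009 -3.013] F [-25.    1.8  15.3]
1.45 [0.026, 0.012, -0.004, 0.0, -0.011, 0.137]
1.5 [0.005, 0.005, -0.004, 0.0, -0.011, 0.074]
1.55 [-0.016, -0.0, -0.004, 0.001, -0.011, 0.01]
```

Emit:
arm_command(
  plan=[0, -0.01, 0, 0, 0, 0, 0, 0, -0.02, 0, 0, 0, 0, 0, 0, -0.02, 0, 0, 0, 0, 0],
)

```text
t: 12.63
ee_pos: [0.5957, -0.1135, -0.0113]
eef_rot: [3.14, -0.015, -3.014]
wrist_force: [-44.6, -1.2, 29.3]
width: 0.0005
gripper_force: 23.1
```

Emit:
arm_command(
  plan=[0, 0.07, 0, 0, 0, 0, 0, 0, 0.15, 0, 0, 0, 0, 0, 0, 0.22, 0, 0, 0, 0, 0, 0, 0.22, 0, -0.2, 0, 0, 0, 0, 0.22, 0, -0.4, 0, 0, 0, 0, 0.22, 0, -0.6, 0, 0, 0, 0, 0.6, 0, -0.8, 0, 0, 0, 0, 0.6, 0, -0.8, 0, 0, 0],
)

```text
t: 13.3
ee_pos: [0.4882, -0.1277, 0.1506]
eef_rot: [-3.14, 0.003, -3.012]
wrist_force: [-0.1, -0.2, -0.3]
width: -0.0001
gripper_force: 0.0
```

```bash
python3 - <<'E'
from cell import r,eyes
from h import *
s=r.sense();rep(s)
for n,sz in(('top',(90,120)),):
    d=eyes.get_image(n)
    u=proj(d,jw(J,[[0,0,.03]]))[0].astype(int)
    im=d['frame'][u[1]-90:u[1]+90,u[0]-120:u[0]+120,::-1]
    cv2.imwrite('pics/t6.png',cv2.resize(im,None,fx=3.3,fy=3.3,interpolation=cv2.INTER_CUBIC))
E
```

```text
13.3 [ 0.4882 -0.1277  0.1506] [-3.140e+00  3.000e-03 -3.012e+00] F [-0.1 -0.2 -0.3]
```

View pics/t6.png

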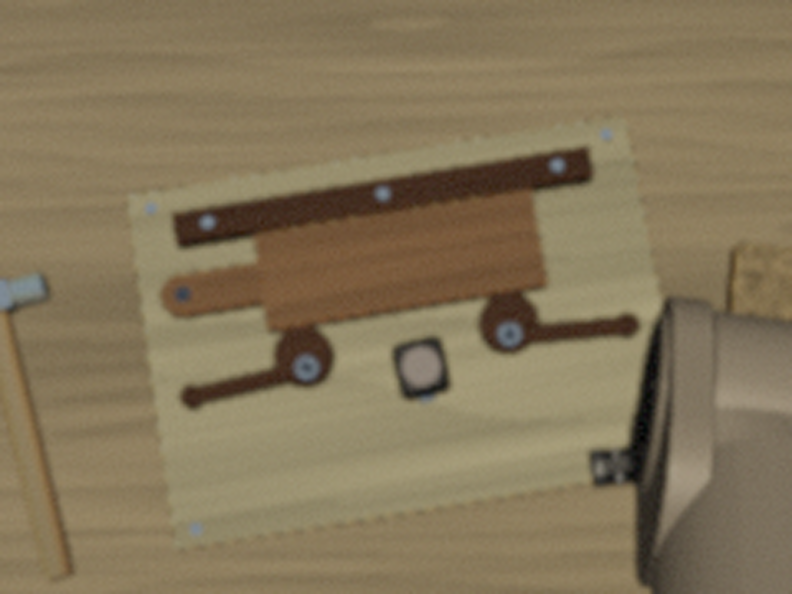

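Both levers point outward at about 1.5 rad: left bolt (307,368) to tip (192,397), right bolt (509,334) to tip (628,325). The board sits flush along the fence and the bystanders haven't moved. The arm is clear, so I'm handing in.

```bash
python3 -c "
from cell import job
print(job.close_job())"
```

```text
the job is handed in; nothing more can be done
None
```

Both cam levers are pushed outward to their end stops, the board looks flush against the fence in the final top view, the arm is clear, and the job is handed in at about 13 s; the first sweep missed the left lever because the fingertip sits about 33 mm higher than the stated TCP, so I redid it lower.

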